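# Pop the tall battery pack out of its dock and trap it

## Task

Two battery packs sit in the charging dock on the bench, a tall one and a flat one. With one finger press down the release button beside the tall pack, so that the spring ejector pops that pack towards the open front of the dock, and with the other finger stop the pack in its bay before it slides out. Finish holding still like that, the button kept down by one finger and the popped pack trapped against the other; grip and lift nothing, and leave the flat pack, its button and the things beside the dock alone.

Things in the scene. Friction and masses are not known exactly. Their poses are not given: they have to be found in the camera images.
- dock: low grey charging dock, fixed to the bench, 190 (x) x 204 (y) x 60 mm high. Origin: centre of its underside, on the bench; z up; -x is the open front (x = -95 mm) where packs come out, +x end the ejector housing (x = 45 to 95 mm, 61 mm high). Two open-topped bays run along x: left at y = +30 mm, right at y = -30 mm. Its pose varies, yaw too
- left_bay (a point): point on the floor of the left bay, on its centre line beside the button: x = -52, y = +30, z = 14 mm in the dock's frame. The bay is 50 mm wide inside, its floor 14 mm above the bench, its side walls (outer 5 mm thick, rib between the bays 10 mm) reach 24 mm above the bench. The floor runs on to the open front at x = -95 mm
- right_bay (a point): the same point of the right bay: x = -52, y = -30, z = 14 mm in the dock's frame. In each bay a steel catch lip 30 mm wide at x = -22 to -28 mm stands 5 mm above the floor and holds the seated pack; it is one piece with that bay's button and sinks with it
- tall_pack: the tall battery pack: black rounded block, grey trim, 60 (x) x 46 (y) x 50 mm high, about 0.3 kg, loose. Origin: centre of its underside. Seated in either bay: oriented as the dock, origin at x = +8, y = +30 or -30, z = 14 mm in the dock's frame, so its front face is at x = -22 mm. It comes out along the dock's -x
- flat_pack: the flat battery pack: same plan and materials, 60 x 46 mm but only 28 mm high, about 0.2 kg, seated in the other bay; to be left in its place. Origin: centre of its underside
- left_button_top (a point): centre of the top of the left bay's release button (moves with it): black ribbed rectangular push button, 24 (dock x) x 28 mm (dock y), outside the bay's outer wall, ahead of the seated pack, at x = -52, y = +80 mm in the dock's frame (50 mm outward of the bay's centre line), top 32 mm above the bench when up, 24 mm when down
- right_button_top (a point): centre of the top of the right bay's release button: the same, at x = -52, y = -80 mm in the dock's frame
- left_button (a joint): travel of the left button: 0 up, 0.008 m fully down (vertical). It takes about 1.5 N at the start, 3.5 N fully down, then a hard stop; the catch frees the pack at about 5 mm; the button springs back when let go
- right_button (a joint): travel of the right button: as the left one
- left_ejector (a joint): travel of the left bay's spring ejector plate behind the pack, along the dock's -x: 0 seated, 0.045 m fully out. It presses the pack on the catch with 3 N; once freed it drives the pack out within about 0.2 s (0.5 to 0.7 m/s), still pushing with 1.6 N at the end of its travel; then the slick pack coasts on, out of the front. A fingertip just above the bay floor stops it
- right_ejector (a joint): travel of the right bay's ejector plate: as the left one
- tape_measure: tape measure, 84 x 36 x 60 mm, standing loose left of the dock; bystander. Origin: centre of its underside
- box_screws: small grey-white carton, 70 x 45 x 30 mm, loose right of the dock; bystander. Origin: centre of its underside
- screwdriver_2: screwdriver with black handle, 179 x 25 x 25 mm, lying loose on the bench near the dock; bystander. Origin: centre of its underside
Things that resemble listed ones, but are neither listed nor needed, are in the scene too. Leave any green or red look-alike of the tall_pack alone.

How it is judged (in metres and radians):
On the way:
1. the tall pack's button is pressed and the pack has popped at least 6 mm out of its seat (x of tall_pack in the frame of dock below 0.002 m and ((y of tall_pack in the frame of dock above 0 m and value of joint left_button above 0.003 m) or (y of tall_pack in the frame of dock below 0 m and value of joint right_button above 0.003 m))).
At the end, for the whole second after the job is handed in: The tall pack has popped 6 to 50 mm out of its seat, still lies flat on the floor of its own bay, at rest (under 20 mm/s) and pressing on a finger with more than 0.2 N, while that bay's button is still held more than 3 mm down; the flat pack is within 6 mm of where it was (x of tall_pack in the frame of dock between -0.042 and 0.002 m and z of tall_pack in the frame of dock between 0.011 and 0.018 m and angle between tall_pack's own z axis and vertical below 0.1 rad and linear speed of tall_pack below 0.02 m/s and contact force between the fingers and tall_pack above 0.2 N and ((y of tall_pack in the frame of dock between 0.02 and 0.04 m and value of joint left_button above 0.003 m) or (y of tall_pack in the frame of dock between -0.04 and -0.02 m and value of joint right_button above 0.003 m)) and distance of flat_pack from where it was at the start of the episode below 0.006 m); the arm keeps its last pose, push and grip.
It fails at once if the tall pack slid away (more than 60 mm out of its seat) (x of tall_pack in the frame of dock below -0.052 m).
It fails at once if the tall pack was lifted or tipped (z of tall_pack in the frame of dock above 0.022 m or angle between tall_pack's own z axis and vertical above 0.25 rad).
It fails at once if the flat pack was moved or lifted (distance of flat_pack from where it was at the start of the episode above 0.008 m).
It fails at once if the flat pack's button was pressed ((y of flat_pack in the frame of dock above 0 m and value of joint left_button above 0.003 m) or (y of flat_pack in the frame of dock below 0 m and value of joint right_button above 0.003 m)).
It fails at once if a thing beside the dock was pushed about or lifted (distance of any of tape_measure, box_screws, screwdriver_2 from where it was at the start of the episode above 0.015 m).
It also fails if it takes over 32 s, if anything falls off the work surface, if the arm or the gripper's body presses on something with over 40 N, if the wrist force passes 120 N, or if a joint passes its speed limit or range.

## Robot

A 6-joint arm with a two-finger parallel gripper is mounted at the origin on a cart in front of the work surface, level with it; the furniture and walls round the work are solid. World frame = base frame: x ahead of the robot, y to its left, z up, the work surface at z = 0. Lengths are in mm, angles in rad, forces in N, time in s.
With the tool pointing down it reaches from about 200 to 875 mm from the base axis. Payload 3.4 kg.
Tool frame: the origin (TCP) lies at the very end of the fingers, on their centre line; the grasp point (between the pads) lies 19 mm behind it; z points along the fingers, y is the line along which they close (so a half turn about z gives the same grasp; the last joint's range is limited). The gripper opens to 94 mm and grips with 3 to 60 N. Pads are 16 mm wide; open, the fingers measure 119 mm over their backs; the gripper's body (75 mm by 177 mm) begins 78 mm behind the grasp point.
Start: joints at [1.226, 0.276, 1.505, -0, 1.361, -0.121], TCP at [127.629, 560.693, 205.493] pointing down, gripper open.
Joint ranges: [-2.89, 2.89], [-0.75, 2.08], [0.22, 2.7], [-1.18, 4.32], [0.11, 2.71], [-2.7, 2.7]. Speed limits (rad/s): [2.57, 2.57, 3.14, 3.14, 3.14, 3.14].

## Interface

Orientations are given as [roll, pitch, yaw] about the fixed x, y, z axes, in that order (R = Rz(yaw) Ry(pitch) Rx(roll)).
In Python, from workcell import bot gives the robot as it stands.
- The arm moves only by the tool jog_arm, never from a script. Its argument "commands" is a list of rows, each an object of numbers: "rx", "ry", "rz": the turn, a rotation vector about the world's x, y, z in degrees; "tx", "ty", "tz": the shift along the world's x, y, z in m; "grip": the finger opening in m, from 0 to 0.094. A call has exactly 10 rows; each row shifts and turns the commanded pose from where the row before left it; what a row does not reach is not made up. A row lasts 1/12 s, in which the tool goes at most 41.7 mm and 7.16 degrees, less where a joint would pass 70% of its speed; a pose out of reach is approached as far as the arm can. A call with a gripper value outside its range is refused whole. The fingers move at their own pace and stop on an object; "squeeze" is the grip in N (left out, the last holds). Time passes only in rows, so rows that do not move let the fingers close, or fill a call up. It gives the time, the measured TCP pose, the force, the opening and the grip force at its end, in the units of the state.
- bot.read_state(): the state, without advancing time (a new reading comes with each control period).
- bot.snapshot(name): name is "scene" or "top"; returns a dict with "color" (420x560x3 uint8, blue, green, red), "vertical_fov" (degrees; the focal length in pixels is half the picture's height over the tangent of half this angle, whatever the lens; pixels are square), "cx", "cy" (the principal point, pixels), "eye" and "orientation" of the camera in the world. Camera axes: x right, y up, looking along -z (the intrinsics and any distortion apply to the point x, -y, -z); pixel columns grow to the right and rows downward; lengths in mm; the calibration is good to about 2 mm. A picture is of the moment at which its call begins. There is no depth.
- bot.close_job(): hands the job in; it is judged then, once.
The state is a dict: "time_s": time; "q": joint angles; "qd": joint speeds; "joint_torque": joint torques, N m; "position": TCP position; "eef_rot": TCP orientation; "wrist_force": force on the tool from outside, world axes, zero at the start; "wrist_torque": the same for the moment, N m; "finger_gap": finger opening in mm; "grasp_force": force on a finger pad.
Only numpy, scipy, OpenCV 4.12 (cv2) and the standard library are available. Lean on these libraries where they do the work, as an engineer would, in place of code of your own. Each camera call takes 0.05 s, during which the arm holds its last target. There are 200 camera calls.

## Working session

There is one attempt and no reset: what is moved stays moved. The work goes in short steps, Python scripts to look and compute and a tool call to move; the robot and the scene stay as the last step left them, time stands still between calls to the robot, and variables do not carry over. Pictures are saved under pics/ and viewed, at most 10 in all, crops included, and the job is handed in when it is done.

Besides the shell and the picture viewer there is one more tool, called after "Call:" as a command line: name --argument value ..., lists and objects as JSON in quotes. jog_arm: Moves the arm, as the interface text tells. Its arguments: {"type":"object","properties":{"commands":{"type":"array","items":{"type":"object","properties":{"rx":{"type":"number"},"ry":{"type":"number"},"rz":{"type":"number"},"tx":{"type":"number"},"ty":{"type":"number"},"tz":{"type":"number"},"grip":{"type":"number"}}}},"squeeze":{"type":"number"}},"required":["commands"]}

```bash
mkdir -p pics; ls
python3 - <<'E'
from workcell import bot
import cv2
for n in ("scene","top"):
    s=bot.snapshot(n); cv2.imwrite(f"pics/{n}0.png",s["color"])
    print({k:v for k,v in s.items() if k!="color"})
print(bot.read_state())
E
```

```text
pics
{'vertical_fov': 51.207732108218416, 'cx': 275.90100015608914, 'cy': 206.16296273506535, 'eye': array([ 119.30412285, -478.11262841,  704.48021326]), 'orientation': array([ 0.78491229,  0.01699143, -0.71686326])}
{'vertical_fov': 45.37731878299584, 'cx': 284.6070995377849, 'cy': 212.5335122636553, 'eye': array([ 258.92664748,   -7.3842552 , 1360.20036329]), 'orientation': array([ 2.19673531e-01,  1.24025745e-03, -1.59330359e+00])}
{'time_s': 0.1, 'q': array([ 1.22599408e+00,  2.76527299e-01,  1.50598428e+00, -7.46044597e-06,
        1.36069960e+00, -1.20999925e-01]), 'qd': array([-0.00062153, -0.00237228, -0.00284065,  0.00120695, -0.00058781,
        0.00067173]), 'joint_torque': array([ 1.54445319e-03, -4.05463386e+01, -2.37778187e+01,  7.04389508e-02,
        2.98334146e-02, -4.72078909e-05]), 'position': array([127.45216086, 560.18299857, 204.70265211]), 'eef_rot': array([-3.13998508e+00, -1.88123446e-04,  2.91779174e+00]), 'wrist_force': array([ 0.374356  , -0.15520478, -1.50406076]), 'wrist_torque': array([ 0.02752744,  0.0209676 , -0.00295128]), 'grasp_force': 0.0, 'finger_gap': 93.85046703519592}
```

View pics/scene0.png

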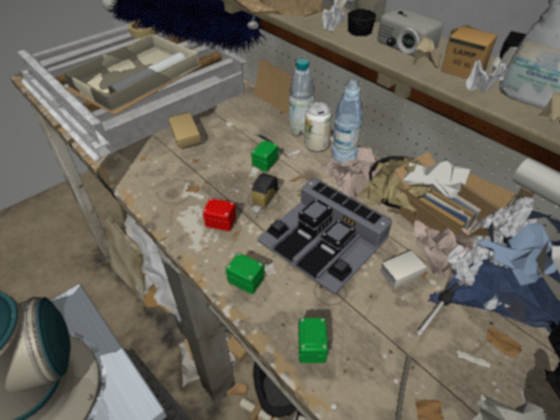

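View pics/top0.png

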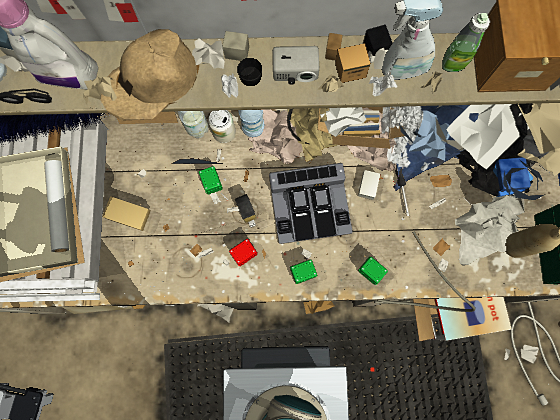

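```bash
cat > h.py <<'E'
import numpy as np, cv2
from scipy.spatial.transform import Rotation as Rot
from workcell import bot
def cam(s):
    f=s["color"].shape[0]/2/np.tan(np.radians(s["vertical_fov"]/2))
    return f,Rot.from_euler("xyz",s["orientation"]).as_matrix(),np.array(s["eye"])
def proj(s,P):
    f,R,e=cam(s); c=(np.atleast_2d(P)-e)@R
    return np.c_[s["cx"]+f*c[:,0]/-c[:,2], s["cy"]-f*c[:,1]/-c[:,2]]
def ray(s,uv,z):
    f,R,e=cam(s); uv=np.atleast_2d(np.array(uv,float))
    d=np.c_[(uv[:,0]-s["cx"])/f,-(uv[:,1]-s["cy"])/f,-np.ones(len(uv))]@R.T
    return e+d*((z-e[2])/d[:,2])[:,None]
E
python3 - <<'E'
from h import *
t=bot.snapshot("top");s=bot.snapshot("scene")
print(proj(t,[[127,560,205],[0,0,0],[500,0,0]]),proj(s,[[127,560,205],[0,0,0],[500,0,0]]))
a=cv2.resize(t["color"][155:255,225:365],None,fx=5.5,fy=5.5,interpolation=cv2.INTER_CUBIC)
b=cv2.resize(s["color"][165:305,240:420],None,fx=4.2,fy=4.2,interpolation=cv2.INTER_CUBIC)
cv2.imwrite("pics/tc.png",a);cv2.imwrite("pics/sc.png",b)
E
```

```text
[[ 26.79710816 392.58017649]
 [284.65920481 429.56820577]
 [280.55930964 234.86300639]] [[-42.78746918 112.54115056]
 [ 31.34394292 395.2653364 ]
 [268.75756689 237.35803208]]
```

View pics/tc.png

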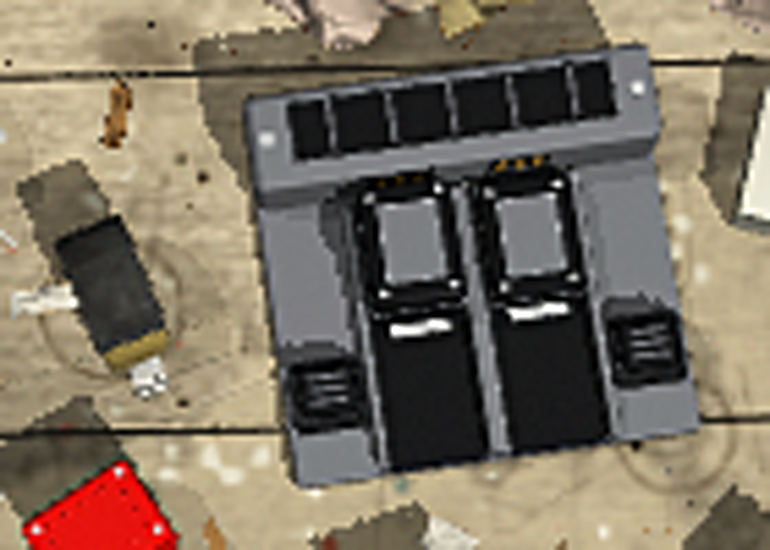

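View pics/sc.png

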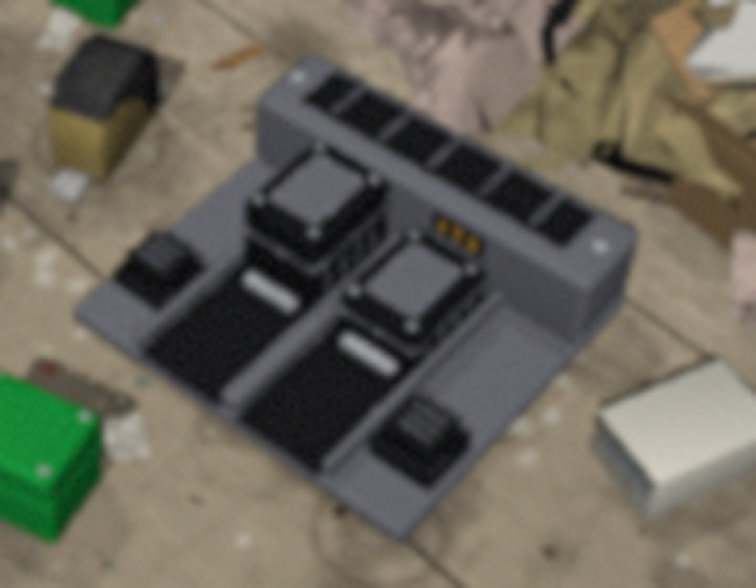

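Run:
```python
from h import *
t=bot.snapshot("top");s=bot.snapshot("scene")
T=lambda p:(np.array(p)+.5)/5.5-.5+[225,155]
S=lambda p:(np.array(p)+.5)/4.2-.5+[240,165]
names=["Lbtn","Rbtn","Llip","Rlip","Lscrew","Rscrew","Lfront","Rfront"]
tp=[(328,393),(650,345),(422,328),(538,310),(267,139),(637,88),(300,487),(697,432)]
sp=[(163,250),(425,422),(270,290),(370,355),(297,77),(600,246),(76,314),(403,538)]
z=[32,32,19,19,61,61,14,14]
A=np.array([ray(t,T(p),h)[0] for p,h in zip(tp,z)]);B=np.array([ray(s,S(p),h)[0] for p,h in zip(sp,z)])
for n,a,b in zip(names,A,B):
    print(n,a.round(1),b.round(1),(b-a).round(1))
for X in (A,B):
  for i in (0,2,4,6):
    d=X[i]-X[i+1]; print(names[i],np.linalg.norm(d).round(1),np.degrees(np.arctan2(-d[0],d[1])).round(2))
dk=np.array([[-52,80],[-52,-80],[-25,30],[-25,-30]],float)
for X in (A[:4],B[:4],(A+B)[:4]/2):
    q=X[:,:2];c=q.mean(0);m=dk.mean(0);H=(dk-m).T@(q-c)
    th=np.arctan2(H[0,1]-H[1,0],H[0,0]+H[1,1]);R=np.array([[np.cos(th),-np.sin(th)],[np.sin(th),np.cos(th)]])
    o=c-R@m;print("dock",o.round(1),np.degrees(th).round(2),((dk@R.T+o)-q).round(1).tolist())
    P=[[*(R@[x,y]+o),zz] for x,y,zz in [(95,102,61),(95,-102,61),(-95,102,14),(-95,-102,14),(-22,30+23,64),(-22,30-23,64),(-22,-30-23,42)]]
    print((proj(t,P)-[225,155])*5.5, (proj(s,P)-[240,165])*4.2)
```

```text
Lbtn [518.2 -10.5  32. ] [521.3  -7.5  32. ] [3.1 3.  0. ]
Rbtn [ 538.6 -169.3   32. ] [ 539.7 -166.7   32. ] [1.1 2.6 0. ]
Llip [552.6 -58.   19. ] [550.7 -54.   19. ] [-1.9  4.   0. ]
Rlip [ 560.4 -116.    19. ] [ 557.7 -115.9   19. ] [-2.8  0.2  0. ]
Lscrew [639.7  16.5  61. ] [636.6  17.4  61. ] [-3.1  0.9  0. ]
Rscrew [ 661.5 -165.5   61. ] [ 659.4 -164.2   61. ] [-2.2  1.4  0. ]
Lfront [474.9   4.3  14. ] [471.8   1.6  14. ] [-3.1 -2.7  0. ]
Rfront [ 497.9 -192.6   14. ] [ 496.8 -195.6   14. ] [-1.1 -2.9  0. ]
Lbtn 160.1 7.33
Llip 58.5 7.71
Lscrew 183.4 6.85
Lfront 198.2 6.67
Lbtn 160.2 6.62
Llip 62.2 6.44
Lscrew 183.0 7.15
Lfront 198.8 7.24
dock [580.6 -83.6] 7.3 [[0.7, -0.3], [0.6, -0.2], [-0.5, 1.0], [-0.8, -0.5]]
[[237.15049874  93.79278575]
 [646.70897568  34.39062503]
 [295.23907675 487.68307549]
 [703.05821666 426.65020798]
 [372.37801873 307.78471155]
 [466.7746583  293.8401693 ]
 [585.49779556 286.12602098]] [[313.48351738  42.48934083]
 [650.7531634  224.86966612]
 [ 71.91253108 306.22392093]
 [407.40422082 534.95524945]
 [244.24961847 201.97872663]
 [319.49625901 247
[... 311 characters left out ...]
.78840214]] [[314.31770393  40.49698611]
 [648.22754531 225.55450285]
 [ 69.4023281  301.20798241]
 [399.93794125 532.58999809]
 [241.90178476 198.80090582]
 [316.14479244 245.0426176 ]
 [414.84093452 340.00372006]]
dock [580.6 -82.6] 6.92 [[-0.4, -0.4], [-0.5, -0.3], [0.6, 0.2], [0.4, 0.5]]
[[236.25723922  92.38104509]
 [646.24576032  35.60488373]
 [291.78728672 486.60433506]
 [700.07033712 428.26962966]
 [369.94336718 307.20912391]
 [464.43835996 293.88187266]
 [583.33813338 286.9562059 ]] [[313.9013408   41.48795932]
 [649.49819716 225.21116824]
 [ 70.65079101 303.71168233]
 [403.67112397 533.77673058]
 [243.07340811 200.38682543]
 [317.81961567 246.34984603]
 [417.12839004 340.89913215]]
```

The tall pack is the left bay's black/grey block: scene (315,212), top about (300,197). Its top corners fit a height of 64 mm, while the right one at scene (339,233) fits 42 mm. The crop confirms this, and the green and red blocks are look-alikes. The dock is at about (581,-83) with a yaw of about 7°. I'm moving above it now.

Call:
jog_arm --commands '[{"tx": 0.01, "ty": -0.015, "rz": 1, "grip": 0.038}, {"tx": 0.02, "ty": -0.03, "rz": 1, "grip": 0.038}, {"tx": 0.02, "ty": -0.03, "rz": 1, "grip": 0.038}, {"tx": 0.02, "ty": -0.03, "rz": 1, "grip": 0.038}, {"tx": 0.02, "ty": -0.03, "rz": 1, "grip": 0.038}, {"tx": 0.02, "ty": -0.03, "rz": 1, "grip": 0.038}, {"tx": 0.02, "ty": -0.03, "rz": 1, "grip": 0.038}, {"tx": 0.02, "ty": -0.03, "rz": 1, "grip": 0.038}, {"tx": 0.02, "ty": -0.03, "rz": 1, "grip": 0.038}, {"tx": 0.02, "ty": -0.03, "rz": 1, "grip": 0.038}]'

```text
validation failed for argument at $.co...
```

Call:
jog_arm --commands '[{"tx": 0.02, "ty": -0.03, "rz": 1, "grip": 0.038}, {"tx": 0.02, "ty": -0.03, "rz": 1, "grip": 0.038}, {"tx": 0.02, "ty": -0.03, "rz": 1, "grip": 0.038}, {"tx": 0.02, "ty": -0.03, "rz": 1, "grip": 0.038}, {"tx": 0.02, "ty": -0.03, "rz": 1, "grip": 0.038}, {"tx": 0.02, "ty": -0.03, "rz": 1, "grip": 0.038}, {"tx": 0.02, "ty": -0.03, "rz": 1, "grip": 0.038}, {"tx": 0.02, "ty": -0.03, "rz": 1, "grip": 0.038}, {"tx": 0.02, "ty": -0.03, "rz": 1, "grip": 0.038}, {"tx": 0.005, "ty": -0.01, "rz": 0.8, "grip": 0.038}]'

```text
validation failed for argument at $.co...
```

Call:
jog_arm --commands '[{"tx": 0.01, "ty": -0.015, "tz": 0, "rx": 0, "ry": 0, "rz": 1, "grip": 0.038}, {"tx": 0.02, "ty": -0.03, "tz": 0, "rx": 0, "ry": 0, "rz": 1, "grip": 0.038}, {"tx": 0.02, "ty": -0.03, "tz": 0, "rx": 0, "ry": 0, "rz": 1, "grip": 0.038}, {"tx": 0.02, "ty": -0.03, "tz": 0, "rx": 0, "ry": 0, "rz": 1, "grip": 0.038}, {"tx": 0.02, "ty": -0.03, "tz": 0, "rx": 0, "ry": 0, "rz": 1, "grip": 0.038}, {"tx": 0.02, "ty": -0.03, "tz": 0, "rx": 0, "ry": 0, "rz": 1, "grip": 0.038}, {"tx": 0.02, "ty": -0.03, "tz": 0, "rx": 0, "ry": 0, "rz": 1, "grip": 0.038}, {"tx": 0.02, "ty": -0.03, "tz": 0, "rx": 0, "ry": 0, "rz": 1, "grip": 0.038}, {"tx": 0.02, "ty": -0.03, "tz": 0, "rx": 0, "ry": 0, "rz": 1, "grip": 0.038}, {"tx": 0.02, "ty": -0.03, "tz": 0, "rx": 0, "ry": 0, "rz": 1, "grip": 0.038}]'

```text
time_s: 1.13
position: [318.2, 274.2, 205.7]
eef_rot: [3.141, 0.001, 3.094]
wrist_force: [-0.1, 0.5, -0.2]
finger_gap: 37.6
grasp_force: 0.0
```

Call:
jog_arm --commands '[{"tx": 0.021, "ty": -0.032, "tz": 0, "rx": 0, "ry": 0, "rz": 1, "grip": 0.038}, {"tx": 0.021, "ty": -0.032, "tz": 0, "rx": 0, "ry": 0, "rz": 1, "grip": 0.038}, {"tx": 0.021, "ty": -0.032, "tz": 0, "rx": 0, "ry": 0, "rz": 1, "grip": 0.038}, {"tx": 0.021, "ty": -0.032, "tz": 0, "rx": 0, "ry": 0, "rz": 1, "grip": 0.038}, {"tx": 0.021, "ty": -0.032, "tz": -0.01, "rx": 0, "ry": 0, "rz": 1, "grip": 0.038}, {"tx": 0.021, "ty": -0.032, "tz": -0.01, "rx": 0, "ry": 0, "rz": 1, "grip": 0.038}, {"tx": 0.021, "ty": -0.032, "tz": -0.01, "rx": 0, "ry": 0, "rz": 1, "grip": 0.038}, {"tx": 0.021, "ty": -0.032, "tz": -0.01, "rx": 0, "ry": 0, "rz": 1, "grip": 0.038}, {"tx": 0.02, "ty": -0.03, "tz": -0.01, "rx": 0, "ry": 0, "rz": 1, "grip": 0.038}, {"tx": 0.01, "ty": -0.015, "tz": -0.005, "rx": 0, "ry": 0, "rz": 0.8, "grip": 0.038}]'

```text
time_s: 1.97
position: [517.5, -29.0, 149.3]
eef_rot: [-3.14, 0.0, -3.022]
wrist_force: [0.2, -0.9, 0.1]
finger_gap: 38.1
grasp_force: 0.0
```

Call:
jog_arm --commands '[{"tx": 0.005, "ty": -0.006, "tz": -0.01, "rx": 0, "ry": 0, "rz": 0, "grip": 0.038}, {"tx": 0, "ty": 0, "tz": -0.015, "rx": 0, "ry": 0, "rz": 0, "grip": 0.038}, {"tx": 0, "ty": 0, "tz": -0.015, "rx": 0, "ry": 0, "rz": 0, "grip": 0.038}, {"tx": 0, "ty": 0, "tz": -0.015, "rx": 0, "ry": 0, "rz": 0, "grip": 0.038}, {"tx": 0, "ty": 0, "tz": -0.015, "rx": 0, "ry": 0, "rz": 0, "grip": 0.038}, {"tx": 0, "ty": 0, "tz": -0.01, "rx": 0, "ry": 0, "rz": 0, "grip": 0.038}, {"tx": 0, "ty": 0, "tz": -0.01, "rx": 0, "ry": 0, "rz": 0, "grip": 0.038}, {"tx": 0, "ty": 0, "tz": 0, "rx": 0, "ry": 0, "rz": 0, "grip": 0.038}, {"tx": 0, "ty": 0, "tz": 0, "rx": 0, "ry": 0, "rz": 0, "grip": 0.038}, {"tx": 0, "ty": 0, "tz": 0, "rx": 0, "ry": 0, "rz": 0, "grip": 0.038}]'

```text
time_s: 2.8
position: [521.2, -31.2, 61.1]
eef_rot: [-3.141, 0.001, -3.02]
wrist_force: [0.2, -0.1, 0.3]
finger_gap: 37.9
grasp_force: 0.0
```

Run:
```python
from h import *
s=bot.snapshot("scene");st=bot.read_state();print(st["position"],st["eef_rot"],st["wrist_force"],st["finger_gap"])
p=st["position"];y=Rot.from_euler("xyz",st["eef_rot"]).as_matrix()[:,1]
tips=[p+25.25*y,p-25.25*y];print(np.round(tips,1),((proj(s,tips)-[240,165])*4.2).round())
cv2.imwrite("pics/s2.png",cv2.resize(s["color"][165:305,240:420],None,fx=4.2,fy=4.2,interpolation=cv2.INTER_CUBIC))
```

```text
[521.31930582 -31.27911604  61.27166813] [-3.14121368e+00  1.58296789e-03 -3.01963590e+00] [0.15161175 0.49432635 0.28913567] 37.98590191361906
[[518.2  -6.2  61.3]
 [524.4 -56.3  61.3]] [[154. 209.]
 [234. 260.]]
```

View pics/s2.png

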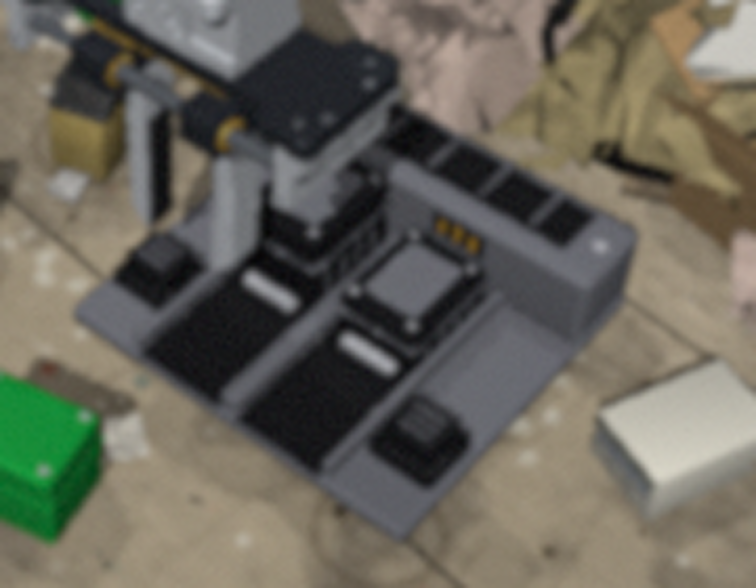

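The fingertips are at about (152,222) and (232,268) in the crop, hanging over the left button and the left bay ahead of the tall pack. That matches the projection, so I'll shift 1 mm and -3.5 mm and descend to just above the button.

Call:
jog_arm --commands '[{"tx": 0.001, "ty": -0.0035, "tz": 0, "rx": 0, "ry": 0, "rz": 0, "grip": 0.038}, {"tx": 0, "ty": 0, "tz": -0.005, "rx": 0, "ry": 0, "rz": 0, "grip": 0.038}, {"tx": 0, "ty": 0, "tz": -0.005, "rx": 0, "ry": 0, "rz": 0, "grip": 0.038}, {"tx": 0, "ty": 0, "tz": -0.005, "rx": 0, "ry": 0, "rz": 0, "grip": 0.038}, {"tx": 0, "ty": 0, "tz": -0.005, "rx": 0, "ry": 0, "rz": 0, "grip": 0.038}, {"tx": 0, "ty": 0, "tz": -0.003, "rx": 0, "ry": 0, "rz": 0, "grip": 0.038}, {"tx": 0, "ty": 0, "tz": -0.002, "rx": 0, "ry": 0, "rz": 0, "grip": 0.038}, {"tx": 0, "ty": 0, "tz": 0, "rx": 0, "ry": 0, "rz": 0, "grip": 0.038}, {"tx": 0, "ty": 0, "tz": 0, "rx": 0, "ry": 0, "rz": 0, "grip": 0.038}, {"tx": 0, "ty": 0, "tz": 0, "rx": 0, "ry": 0, "rz": 0, "grip": 0.038}]'

```text
time_s: 3.68
position: [521.8, -34.8, 35.6]
eef_rot: [-3.142, 0.0, -3.02]
wrist_force: [0.5, 0.5, -0.6]
finger_gap: 37.8
grasp_force: 0.0
```

Run:
```python
from h import *
s=bot.snapshot("scene");st=bot.read_state();print(st["position"],st["wrist_force"],st["wrist_torque"],st["finger_gap"])
cv2.imwrite("pics/s3.png",cv2.resize(s["color"][175:285,240:350],None,fx=5.4,fy=5.4,interpolation=cv2.INTER_CUBIC))
```

```text
[521.85409695 -34.8243789   35.66742472] [-0.51409572  0.41981005  0.16630981] [ 0.020839    0.02884351 -0.00852509] 37.69089991079052
```

View pics/s3.png

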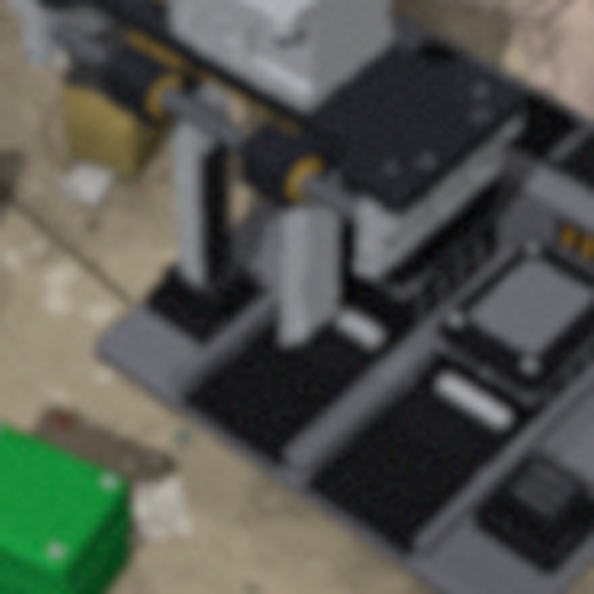

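The outer finger is over the button (crop (205,285)) and the inner one is in the left bay ahead of the lip (300,340). I'm pressing now.

Call:
jog_arm --commands '[{"tx": 0, "ty": 0, "tz": -0.003, "rx": 0, "ry": 0, "rz": 0, "grip": 0.038}, {"tx": 0, "ty": 0, "tz": -0.003, "rx": 0, "ry": 0, "rz": 0, "grip": 0.038}, {"tx": 0, "ty": 0, "tz": -0.003, "rx": 0, "ry": 0, "rz": 0, "grip": 0.038}, {"tx": 0, "ty": 0, "tz": -0.001, "rx": 0, "ry": 0, "rz": 0, "grip": 0.038}, {"tx": 0, "ty": 0, "tz": 0, "rx": 0, "ry": 0, "rz": 0, "grip": 0.038}, {"tx": 0, "ty": 0, "tz": 0, "rx": 0, "ry": 0, "rz": 0, "grip": 0.038}, {"tx": 0, "ty": 0, "tz": 0, "rx": 0, "ry": 0, "rz": 0, "grip": 0.038}, {"tx": 0, "ty": 0, "tz": 0, "rx": 0, "ry": 0, "rz": 0, "grip": 0.038}, {"tx": 0, "ty": 0, "tz": 0, "rx": 0, "ry": 0, "rz": 0, "grip": 0.038}, {"tx": 0, "ty": 0, "tz": 0, "rx": 0, "ry": 0, "rz": 0, "grip": 0.038}]'

```text
time_s: 4.57
position: [520.7, -34.8, 25.3]
eef_rot: [3.141, -0.002, -3.02]
wrist_force: [-2.6, -0.6, 2.7]
finger_gap: 38.0
grasp_force: 2.9
```

Run:
```python
from h import *
s=bot.snapshot("scene")
for i in range(3):
    st=bot.read_state();print(st["position"].round(2),st["wrist_force"].round(2),st["wrist_torque"].round(3),st["finger_gap"])
    bot.snapshot("top")
cv2.imwrite("pics/s4.png",cv2.resize(s["color"][175:285,240:350],None,fx=5.4,fy=5.4,interpolation=cv2.INTER_CUBIC))
```

```text
[520.79 -34.76  25.3 ] [-2.34 -0.79  2.67] [-0.09   0.661 -0.073] 38.14752473573066
[520.9  -34.71  25.31] [-4.54 -0.52  1.58] [-0.047  0.712 -0.036] 38.13543946051759
[521.   -34.69  25.34] [-3.8  -0.5   2.11] [-0.029  0.695 -0.059] 37.87218678886241
```

View pics/s4.png

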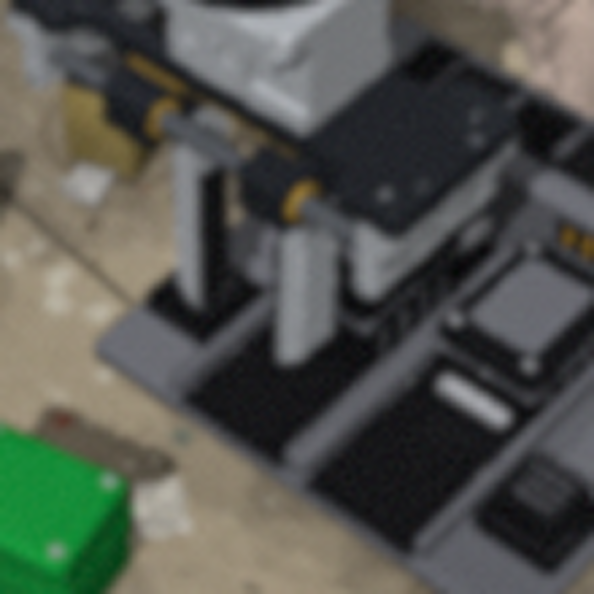

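The pack has popped and rests against the inner finger: about 3 N along -x, with the white lip covered. I'll let it settle, then hand in.

Call:
jog_arm --commands '[{"tx": 0, "ty": 0, "tz": -0.0005, "rx": 0, "ry": 0, "rz": 0, "grip": 0.038}, {"tx": 0, "ty": 0, "tz": 0, "rx": 0, "ry": 0, "rz": 0, "grip": 0.038}, {"tx": 0, "ty": 0, "tz": 0, "rx": 0, "ry": 0, "rz": 0, "grip": 0.038}, {"tx": 0, "ty": 0, "tz": 0, "rx": 0, "ry": 0, "rz": 0, "grip": 0.038}, {"tx": 0, "ty": 0, "tz": 0, "rx": 0, "ry": 0, "rz": 0, "grip": 0.038}, {"tx": 0, "ty": 0, "tz": 0, "rx": 0, "ry": 0, "rz": 0, "grip": 0.038}, {"tx": 0, "ty": 0, "tz": 0, "rx": 0, "ry": 0, "rz": 0, "grip": 0.038}, {"tx": 0, "ty": 0, "tz": 0, "rx": 0, "ry": 0, "rz": 0, "grip": 0.038}, {"tx": 0, "ty": 0, "tz": 0, "rx": 0, "ry": 0, "rz": 0, "grip": 0.038}, {"tx": 0, "ty": 0, "tz": 0, "rx": 0, "ry": 0, "rz": 0, "grip": 0.038}]'

```text
time_s: 5.6
position: [521.6, -34.7, 25.0]
eef_rot: [3.141, -0.0, -3.02]
wrist_force: [-3.4, 0.6, 3.6]
finger_gap: 38.4
grasp_force: 2.9
```

Run:
```python
from workcell import bot
st=bot.read_state();print(st["position"],st["wrist_force"])
if st["wrist_force"][0]<-1 and st["wrist_force"][2]>1: print(bot.close_job())
```

```text
[521.6137263  -34.70271148  24.96959384] [-3.3859247   0.6430076   3.61835311]
the job is handed in; nothing more can be done
None
```

I handed the job in at about 5.6 s with the left button held about 7 mm down and the popped tall pack pressing on the inner finger at about 3 N; no verdict was returned.

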